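# Bolt the fruit delivery case shut

## Robot

A 6-joint arm with a two-finger parallel gripper is mounted at the origin on the work surface. World frame = base frame: x ahead of the robot, y to its left, z up, the work surface at z = 0. Lengths are in m, angles in rad, forces in N, time in s.
With the tool pointing down it reaches from about 0.35 to 0.775 m from the base axis. Payload 5.5 kg.
Tool frame: the origin (TCP) lies at the very end of the fingers, on their centre line; the grasp point (between the pads) lies 19 mm behind it (env.grip_point_offset is the distance from the TCP to the grasp point, in m); z points along the fingers, y is the line along which they close (so a half turn about z gives the same grasp; the last joint's range is limited). The gripper opens to 85 mm and grips with 20 to 120 N. Pads are 22 mm wide; open, the fingers measure 114 mm over their backs; the gripper's body (76 mm by 85 mm) begins 54 mm behind the grasp point. The pads swing forward as they close: fully open they stand 13 mm farther back than shut.
Start: joints at [0.984, 0.313, 0.046, 1.304, 0, 1.431], TCP at [0.248, 0.519, 0.197] pointing down, gripper open.
Joint ranges: [-2.76, 2.76], [-0.86, 1.69], [-1.03, 1.26], [-2.2, 2.34], [-1.47, 1.5], [-3.14, 3.14]. Speed limits (rad/s): [2.57, 2.57, 3.14, 3.14, 3.14, 3.14].

## Interface

Orientations are given as a unit quaternion [w, x, y, z].
In Python, from workcell import sensors, imaging, workorder, env gives the robot as it stands.
- The arm moves only by the shell command python3 -m handwheel 'ROWS' [FORCE]. ROWS is JSON, a list of rows, each a list of 5 numbers: the shift along the tool's x, y, z in mm, then the turn about the tool's z in rad, then the opening, from 0 (shut) to 1 (fully open). A call has 1 to 8 rows; each row is the pose to reach, as a shift and turn from the pose commanded when the call began, along the tool's axes at that moment; what a row does not reach only later rows make up. A row lasts 1/10 s, in which the tool goes at most 50 mm and 8.59 degrees, less where a joint would pass 70% of its speed; a pose out of reach is approached as far as the arm can. A call with a gripper value outside its range is refused whole. The fingers move at their own pace and stop on an object; FORCE is the grip in N (left out, the last holds). Time passes only in rows, so rows that repeat a pose let the fingers close. It gives the time, the measured TCP pose, the force, the opening and the grip force at its end, in the units of the state.
- sensors.get_state(): the state, without advancing time (a new reading comes with each control period).
- imaging.read_camera(name): name is "side" or "top"; returns a dict with "color" (480x640x3 uint8, blue, green, red), "z_map" (480x640 float32, m along the optical axis (not along the pixel's ray), 0 where there is no reading), "fx", "fy", "cx", "cy" (pixels), "k1" (the pictures are not rectified: a ray, as slopes to the right and down, at radius r is drawn at 1 + k1 r^2 times it, then the intrinsics apply), "xyz" and "rotation" of the camera in the world. Camera axes: x right, y down, z forward; pixel columns grow to the right and rows downward; lengths in m; the calibration is good to about 2 mm. A picture is of the moment at which its call begins.
- workorder.hand_in(): hands the job in; it is judged then, once.
The state is a dict: "clock": time; "joint_pos": joint angles; "qvel": joint speeds; "tau": joint torques, N m; "tcp_pos": TCP position; "orientation": TCP orientation; "wrist_force": force on the tool from outside, world axes, zero at the start; "ft_torque": the same for the moment, N m; "finger_gap": finger opening in m; "grip_force": force on a finger pad.
Only numpy, scipy, OpenCV 4.12 (cv2) and the standard library are available. Lean on these libraries where they do the work, as an engineer would, in place of code of your own. Each camera call takes 0.05 s, during which the arm holds its last target. There are 200 camera calls.

## Task

Close the lid of the orange delivery case, press it gently down against its springy seal and, keeping it down, push the red-handled bolt across into the brass keeper until its tip is fully home, firmly up against the rubber buffer hidden inside; then let go. Feel your way: do not bear down hard on the case's rim, force the bolt against the keeper or ram the buffer, and leave the other things on the bench where they are.

Things in the scene. Friction and masses are not known exactly. Their poses are not given: they have to be found in the camera images.
- case: Orange open-topped delivery case fixed to the bench, 240 mm (x) by 300 mm (y), 111 mm high to its rim, with a fruit gift box inside. Origin: centre of its underside; z up; -x is its front (towards the robot). Its lid is hinged along the far edge: hinge axis along case y at case x = +120 mm, z = 111 mm.
- lid (a joint): Angle of the lid, a 0.15 kg plate, 243 mm from hinge to front edge, 300 mm wide, 6 mm thick, aluminium frame and clear window. 0 = fully closed, underside flat on the rim; grows as the front rises; starts at 0.35 to 0.75. Its stiff hinge (0.42 N m) lets it stay where it is left. Fully closing it takes about 13 N at the bolt's handle, against the seal; then it meets the hard rim.
- seal (a joint): How far the black rubber seal bar under the lid's front is pressed down, m (0 = free, 0.012 = lid closed). It lies 215 mm from the hinge, stands 12 mm above the rim and pushes up with 1000 N/m: a lid let down rests on it at about 0.055 rad and, if pressed but not bolted, springs back to about 0.04 rad.
- lid_front (a point): Point on the top face of the lid's aluminium front band, 225 mm from the hinge and 115 mm to the case's -y side of the middle: a bare place to push the lid down. Its axes are the lid's: x from front to hinge, z out of the top face.
- rim: Aluminium rail along the top of the case's front wall, 12 mm wide, 300 mm long, its top 111 mm above the bench; the lid's hard stop. It must not be loaded above 25 N. Origin: centre of its underside, 11 mm below its top.
- bolt (a joint): Travel of the bolt along the lid, towards the case's +y, m. 0 = fully drawn back; starts between 0 and 0.012; limit 0.070. It comes home on the buffer anywhere from 0.029 to 0.061, which only feeling can tell. The bolt rubs (about 2.5 N, some 2 N more under the keeper's load) and stays where it is left.
- handle_top (a point): Centre of the top of the bolt's red upright handle, a block 24 mm across the bolt (x) by 16 mm along it (y), its top 56 mm above the lid's top face and 42 mm above the bolt's axis, 205 mm from the hinge. Axes: the lid's. The bolt's two steel guides reach 24 mm above the lid, close behind and ahead of the handle; above them it is free on all sides.
- bolt_tip (a point): Rounded tip of the 10 mm steel bolt rod, on the rod's axis, 118 mm ahead (+y) of the handle and 14 mm above the lid's top face.
- keeper: Brass block on the case's +y wall, 33 mm wide, 62 mm long, hole 13 mm square. Origin: centre of the hole's mouth, on the bolt's axis when the lid is closed, 5 to 15 mm beyond the lid's edge; the hole runs to +y. The bolt enters only with the lid within about 2 mm of closed there, else it strikes solid brass. Not to be loaded above 25 N; it carries 8 to 12 N once it holds the lid.
- buffer (a joint): How far the bolt's tip has pressed in the rubber buffer hidden in the keeper's hole, m. 0 = not touched. Its face lies anywhere from 12 to 34 mm inside the mouth, unseen; it resists with 1 N plus 3 N per mm. Home means pressed in by 0.4 mm or more; a push of about 10 N at the handle does it. Pressing it in beyond 4.5 mm (about 14 N on it) damages it.
- gift_right: Bystander: gold gift box of fruit, 150 x 160 x 40 mm, origin under its centre.
- gift_left: Bystander: gold gift box of fruit, 150 x 160 x 40 mm, origin under its centre.
- tape_roll: Bystander: roll of brown tape lying flat, 84 mm across, 45 mm high, beside the case's -y wall; origin under its centre.
- marker: Bystander: blue marker pen, 16 mm thick, 130 mm long, lying in front of the case; origin under its middle.
- sanitiser: Bystander: clear bottle with a blue cap, 60 mm across, 150 mm tall; origin under its centre.
- pink_card_box: Bystander: pink carton, 100 x 140 x 50 mm; origin under its centre.

How it is judged:
By the outcome, as a careful person would: the job done as asked, in the order asked, and still so for the second after the job is handed in, with the robot touching nothing.
It also fails if it takes over 72 s, if anything falls off the work surface, if the arm or the gripper's body presses on something with over 40 N, if the wrist force passes 120 N, or if a joint passes its speed limit or range.

## Working session

There is one attempt and no reset: what is moved stays moved. The work goes in short steps, Python scripts to look and compute and a shell command to move; the robot and the scene stay as the last step left them, time stands still between calls to the robot, and variables do not carry over. Pictures are saved under pics/ and viewed, at most 10 in all, crops included, and the job is handed in when it is done.

```bash
mkdir -p pics; cat > h.py <<'E'
import numpy as np, cv2
from workcell import sensors, imaging, workorder, env
def px2w(c,u,v,z=None):
    u=np.atleast_1d(u).astype(float);v=np.atleast_1d(v).astype(float)
    K=np.array([[c['fx'],0,c['cx']],[0,c['fy'],c['cy']],[0,0,1]])
    n=cv2.undistortPoints(np.stack([u,v],1)[:,None],K,np.array([c['k1'],0,0,0.]))[:,0]
    if z is None: z=np.array([c['z_map'][int(b),int(a)] for a,b in zip(u,v)])
    p=np.c_[n,np.ones(len(n))]*np.reshape(z,(-1,1))
    return p@R(c).T+np.array(c['xyz'])
def R(c):
    r=np.array(c['rotation'],float)
    if r.size==9: return r.reshape(3,3)
    from scipy.spatial.transform import Rotation as Q
    return Q.from_quat(r[[1,2,3,0]]).as_matrix()
E
python3 - <<'E'
from h import *
import pickle
for n in('top','side'):
    c=imaging.read_camera(n);pickle.dump(c,open(n+'.pkl','wb'));cv2.imwrite(f'pics/{n}0.png',c['color'])
    print(n,c['fx'],c['k1'],c['xyz'],c['rotation'])
s=sensors.get_state();print(s['tcp_pos'],s['orientation'],s['wrist_force'],s['clock'],s['finger_gap'])
E
```

```text
top 619.9409577482297 -0.10436273815208438 [ 0.33060575 -0.04734494  1.5174432 ] [-0.04659253  0.70541756 -0.70508187  0.05545045]
side 542.4633795679975 -0.0003386045788172182 [-0.16500489 -0.76620103  1.02465353] [-0.37584816  0.84829852 -0.34531457  0.14101646]
[0.24815158 0.51812692 0.19618639] [-2.98903062e-04  2.21555737e-01  9.75147364e-01 -7.64781636e-04] [-0.15549886 -0.78035378  1.05352986] 0.1 0.08547467680402177
```

View pics/top0.png

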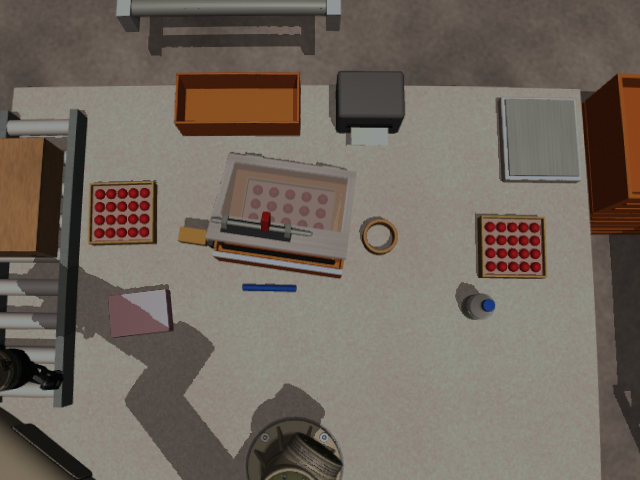

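View pics/side0.png

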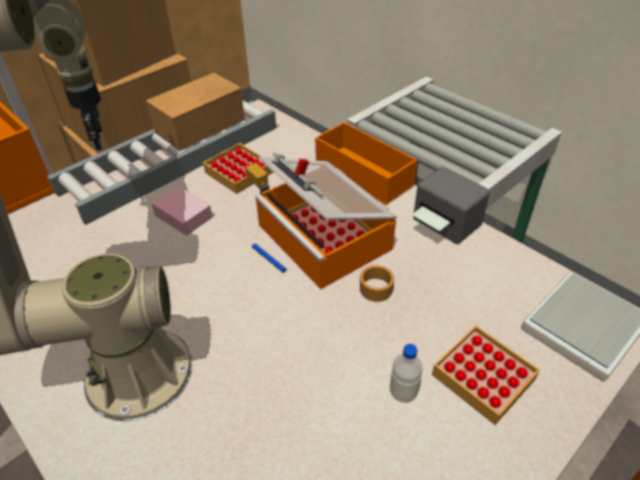

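The top view shows the case around (285,215), with the lid part open, the red handle at (265,220), the brass keeper at (193,235) and the front rim from (215,257) to (342,274). The tape roll is at (380,236) and the marker at (269,287). I'll zoom in on the case.

```bash
python3 - <<'E'
from h import *
import pickle
c=pickle.load(open('top.pkl','rb'));im=c['color']
cv2.imwrite('pics/top1.png',cv2.resize(im[140:290,170:370],None,fx=4,fy=4,interpolation=cv2.INTER_CUBIC))
vv,uu=np.mgrid[140:300,160:410];u=uu.ravel();v=vv.ravel();P=px2w(c,u,v);col=im[v,u].astype(int)
b,g,r=col.T
ok=c['z_map'][v,u]>0
m=ok&(r>110)&(g<40)&(b<40)&(P[:,2]>.19)
print('red handle top?',m.sum(),np.median(P[m],0),P[m].max(0), u[m].mean(),v[m].mean())
m=ok&(u<210)&(r>g+20)&(g>b+50);k=P[m];print('brass',m.sum(),k.min(0),k.max(0),k.mean(0))
top=k[k[:,2]>np.percentile(k[:,2],50)-.004][:,:2].astype(np.float32)*1000
print(cv2.minAreaRect(top))
m=ok&(v>245)&(v<280)&(abs(P[:,2]-.111)<.006)&(u>205)&(u<350)&(r>140)&(b>110)
k=P[m];print('rim',m.sum(),k.mean(0));print(cv2.minAreaRect(k[:,:2].astype(np.float32)*1000))
# lid plane: points in lid region above .125
m=ok&(P[:,2]>.12)&(P[:,2]<.4)&(v<235)&(u>212)&(u<356)&(v>150)&(abs(r-b)<40)
L=P[m]
rng=np.random.default_rng(0);best=0
for _ in range(500):
    a=L[rng.choice(len(L),3,False)];n=np.cross(a[1]-a[0],a[2]-a[0]);n/=np.linalg.norm(n)+1e-9
    i=abs((L-a[0])@n)<.003
    if i.sum()>best: best=i.sum();I=i
q=L[I];cc=q.mean(0);n=np.linalg.svd(q-cc)[2][2];n*=np.sign(n[2]);print('lid',best,cc,n,'ang',np.arccos(n[2]),'yaw of tilt',np.arctan2(n[1],n[0]),np.percentile(q,[1,99],axis=0))
print(cv2.minAreaRect(q[:,:2].astype(np.float32)*1000))
E
```

```text
red handle top? 5 [0.54760288 0.05697408 0.26022963] [0.54861972 0.06059016 0.26557377] 264.4 219.4
brass 324 [0.51308078 0.19565895 0.1451833 ] [0.5499761  0.25629914 0.16188272] [0.53073183 0.22618425 0.15206885]
((530.8329467773438, 225.62142944335938), (57.33338928222656, 28.171977996826172), 81.173828125)
rim 433 [0.47374157 0.03661199 0.11134883]
((473.9721374511719, 38.85845947265625), (299.69073486328125, 8.580866813659668), 81.77870178222656)
lid 5929 [0.61146838 0.02083183 0.16557475] [ 0.45733151 -0.06571299  0.88686509] ang 0.48028107204320675 yaw of tilt -0.14271107854094722 [[ 0.52496169 -0.13075414  0.12110216]
 [ 0.7072607   0.16784468  0.21832045]]
((607.8123779296875, 18.422882080078125), (304.6398010253906, 198.54481506347656), 84.2735824584961)
```

View pics/top1.png

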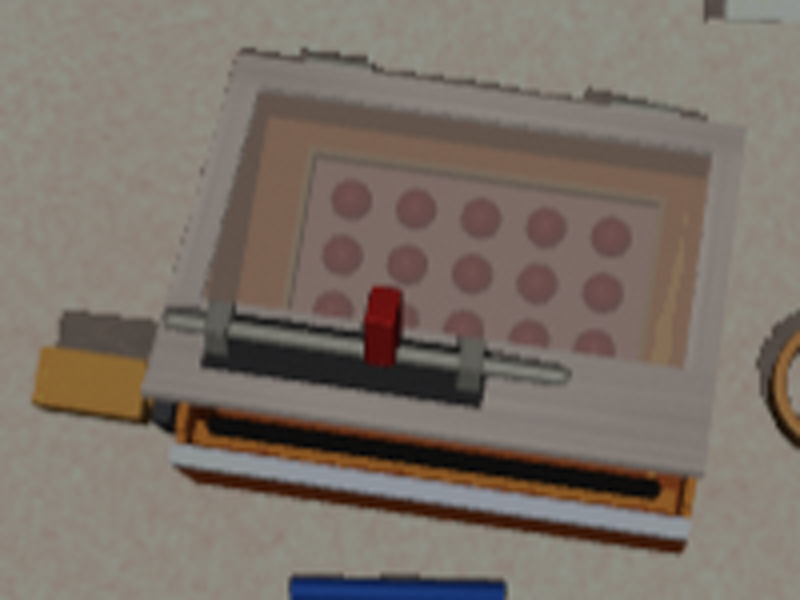

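Results: case yaw is about -0.143 and the lid angle about 0.48. The rim height (0.111), brass size and handle-top height (0.26) all match the expected values. Next I'll raise and align the tool with the fingers shut, then go over lid_front.

```bash
python3 -m handwheel '[[0,0,-40,-0.1,0],[0,0,-80,-0.2,0],[0,0,-120,-0.303,0],[0,0,-134,-0.303,0],[0,0,-134,-0.303,0]]' 40
python3 -m handwheel '[[-25,-43,0,0,0],[-50,-86,0,0,0],[-75,-129,0,0,0],[-100,-172,0,0,0],[-125,-215,0,0,0],[-150,-258,0,0,0],[-175,-300,0,0,0],[-200,-340,0,0,0]]'
cat >> h.py <<'E'
ex=np.array([.9898,-.1425]);ey=np.array([.1425,.9898]);H=.697;CY=.106
def st():
    s=sensors.get_state();p=s['tcp_pos'];f=s['wrist_force']
    print('t%.2f ex %.4f(H%+.4f) ey %.4f(C%+.4f) z %.4f  F ex %.2f ey %.2f z %.2f gap %.4f grip %.1f'%(s['clock'],p[:2]@ex,p[:2]@ex-H,p[:2]@ey,p[:2]@ey-CY,p[2],f[:2]@ex,f[:2]@ey,f[2],s['finger_gap'],s['grip_force']), 'M',np.round(s['ft_torque'],2));return s
E
python3 -c "from h import *;print(st()['orientation'])"
```

```text
clock: 0.6
tcp_pos: [0.2491, 0.5195, 0.3334]
orientation: [0.001, 0.072, 0.997, 0.002]
wrist_force: [0.7, 0.5, 0.2]
finger_gap: 0.0122
grip_force: 0.0
clock: 1.4
tcp_pos: [0.3972, 0.1513, 0.3293]
orientation: [-0.001, 0.072, 0.997, -0.0]
wrist_force: [2.0, 1.2, -0.4]
finger_gap: -0.0001
grip_force: 0.0
t1.40 ex 0.3716(H-0.3254) ey 0.2064(C+0.1004) z 0.3293  F ex 1.83 ey 1.47 z -0.41 gap -0.0001 grip 0.0 M [ 0.04 -0.01  0.02]
[-1.12023099e-03  7.19922360e-02  9.97404532e-01 -2.51415282e-04]
```

```bash
python3 -m handwheel '[[-26,-43,0,0,0],[-52,-86,0,0,0],[-77,-129,0,0,0],[-102,-172,0,0,0],[-128,-215,0,0,0],[-128,-215,45,0,0],[-128,-215,80,0,0],[-128,-215,80,0,0]]'
python3 -c "from h import *;st()"
python3 -m handwheel '[[0,0,5,0,0],[0,0,10,0,0],[0,0,15,0,0],[0,0,20,0,0],[1,0,25,0,0],[3,0,30,0,0],[5,0,35,0,0],[7,0,40,0,0]]'
python3 -c "from h import *;st()"
```

```text
clock: 2.2
tcp_pos: [0.489, -0.0769, 0.2439]
orientation: [-0.007, 0.073, 0.997, 0.002]
wrist_force: [-0.2, -0.3, -0.5]
finger_gap: 0.0003
grip_force: 0.0
t2.20 ex 0.4950(H-0.2020) ey -0.0064(C-0.1124) z 0.2439  F ex -0.17 ey -0.30 z -0.45 gap 0.0003 grip 0.0 M [-0.03 -0.02  0.05]
clock: 3.0
tcp_pos: [0.4864, -0.0766, 0.2106]
orientation: [-0.0, 0.072, 0.997, 0.0]
wrist_force: [0.2, 0.1, -0.9]
finger_gap: 0.0
grip_force: 0.0
t3.00 ex 0.4923(H-0.2047) ey -0.0065(C-0.1125) z 0.2106  F ex 0.20 ey 0.10 z -0.88 gap 0.0000 grip 0.0 M [ 0.06 -0.06 -0.03]
```

```bash
python3 -m handwheel '[[3,0,6,0,0],[5,0,12,0,0],[8,0,18,0,0],[10,0,24,0,0],[12,0,30,0,0],[14,0,36,0,0],[14,0,36,0,0]]'
python3 -c "from h import *;st()"
python3 -m handwheel '[[2,0,6,0,0],[3,0,12,0,0],[4,0,18,0,0],[5,0,24,0,0],[5,0,24,0,0]]'
python3 -c "from h import *;st()
c=imaging.read_camera('side');cv2.imwrite('pics/s1.png',cv2.resize(c['color'][120:300,180:420],None,fx=3,fy=3))"
```

```text
clock: 3.7
tcp_pos: [0.4721, -0.0745, 0.174]
orientation: [-0.001, 0.072, 0.997, 0.0]
wrist_force: [-0.3, -0.9, -0.2]
finger_gap: -0.0
grip_force: 0.0
t3.70 ex 0.4779(H-0.2191) ey -0.0064(C-0.1124) z 0.1740  F ex -0.14 ey -0.93 z -0.23 gap -0.0000 grip 0.0 M [0.07 0.02 0.02]
clock: 4.2
tcp_pos: [0.4672, -0.0737, 0.1499]
orientation: [-0.001, 0.072, 0.997, 0.0]
wrist_force: [0.5, -0.6, -0.9]
finger_gap: -0.0
grip_force: 0.0
t4.20 ex 0.4729(H-0.2241) ey -0.0064(C-0.1124) z 0.1499  F ex 0.55 ey -0.57 z -0.86 gap -0.0000 grip 0.0 M [-0.02 -0.03 -0.01]
```

View pics/s1.png

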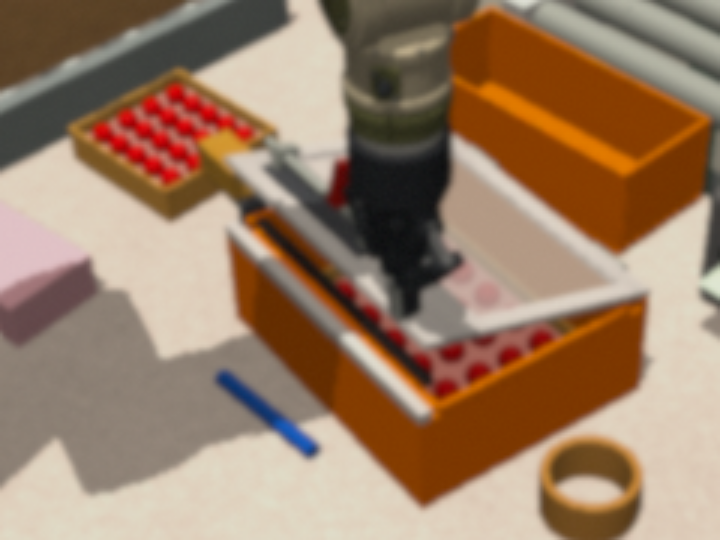

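The fingertips rest on the bare front band at about (410,300) in the crop and the lid is coming down. I'll continue to the seal.

```bash
python3 -m handwheel '[[0,0,4,0,0],[1,0,8,0,0],[1,0,12,0,0],[1,0,16,0,0],[1,0,18,0,0],[1,0,18,0,0]]'
python3 -c "from h import *;st()"
python3 -m handwheel '[[0,0,1,0,0],[0,0,2,0,0],[0,0,3,0,0],[0,0,4,0,0],[0,0,4,0,0]]'
python3 -c "from h import *;st()"
```

```text
clock: 4.85
tcp_pos: [0.4666, -0.0737, 0.1326]
orientation: [-0.0, 0.072, 0.997, 0.0]
wrist_force: [0.6, 0.0, 0.0]
finger_gap: 0.0002
grip_force: 0.0
t4.85 ex 0.4724(H-0.2246) ey -0.0065(C-0.1125) z 0.1326  F ex 0.56 ey 0.12 z 0.04 gap 0.0002 grip 0.0 M [ 0.01 -0.02  0.01]
clock: 5.35
tcp_pos: [0.4668, -0.0738, 0.1289]
orientation: [-0.0, 0.072, 0.997, 0.0]
wrist_force: [-0.0, -0.1, 0.9]
finger_gap: 0.0001
grip_force: 0.0
t5.35 ex 0.4726(H-0.2244) ey -0.0065(C-0.1125) z 0.1289  F ex 0.01 ey -0.13 z 0.93 gap 0.0001 grip 0.0 M [-0.05 -0.   -0.  ]
```

```bash
python3 -m handwheel '[[0,0,-20,0,0],[0,-40,-60,0,0],[20,-80,-90,0,0],[40,-120,-130,0,0.4],[40,-140,-150,0,0.6],[40,-140,-150,0,0.6]]'
python3 - <<'E'
from h import *
st()
c=imaging.read_camera('top');im=c['color'];cv2.imwrite('pics/top2.png',cv2.resize(im[170:290,180:360],None,fx=4,fy=4,interpolation=cv2.INTER_CUBIC))
vv,uu=np.mgrid[180:280,205:360];u=uu.ravel();v=vv.ravel();P=px2w(c,u,v);b,g,r=im[v,u].astype(int).T
E=np.c_[P[:,:2]@ex-H,P[:,:2]@ey-CY,P[:,2]]
m=(r>70)&(g<.35*r)&(b<.35*r)&(P[:,2]>.14)
print('red',m.sum(),np.c_[u[m],v[m]].min(0),np.c_[u[m],v[m]].max(0));print(np.round(np.percentile(E[m],[2,25,50,75,98],axis=0),4))
t=m&(P[:,2]>.165);print(t.sum(),E[t].mean(0) if t.any() else '')
m=(abs(r-b)<40)&(P[:,2]>.10)&(P[:,2]<.14)&(r>90)
L=E[m];n=np.linalg.lstsq(np.c_[L[:,:2],np.ones(len(L))],L[:,2],rcond=None)[0];print('lid slope',n,np.percentile(L,[1,99],axis=0))
E
```

```text
clock: 5.95
tcp_pos: [0.408, -0.2111, 0.2833]
orientation: [0.003, 0.074, 0.997, -0.003]
wrist_force: [0.8, 1.0, -0.1]
finger_gap: 0.0431
grip_force: 0.0
t5.95 ex 0.4339(H-0.2631) ey -0.1508(C-0.2568) z 0.2833  F ex 0.63 ey 1.13 z -0.06 gap 0.0431 grip 0.0 M [-0.   -0.03  0.  ]
red 76 [261 231] [268 241]
[[-0.2002  0.0201  0.2064]
 [-0.196   0.0231  0.2107]
 [-0.1903  0.0267  0.2123]
 [-0.1843  0.0308  0.2142]
 [-0.1789  0.0338  0.2181]]
76 [-0.19011979  0.02684344  0.21217137]
lid slope [0.05754914 0.01270918 0.13562415] [[-0.23800216 -0.14793141  0.10671873]
 [-0.02687185  0.14591923  0.13976647]]
```

View pics/top2.png

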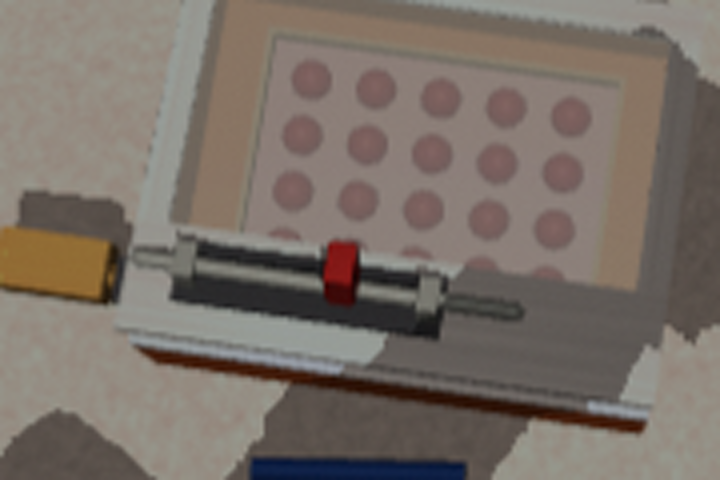

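The crop shows the lid nearly flat, with the handle at (341,272) and the bolt tip at (135,255), just short of the keeper's mouth at (112,270). The handle depth (0.212) doesn't match the expected 0.184, so I'll check depth along the lid.

```bash
python3 - <<'E'
from h import *
c=imaging.read_camera('top');im=c['color']
vv,uu=np.mgrid[170:290,180:360];u=uu.ravel();v=vv.ravel();P=px2w(c,u,v)
E=np.c_[P[:,:2]@ex-H,P[:,:2]@ey-CY,P[:,2]]
for y0 in(-.135,-.08,.04,.138):
  print(y0,[(x,round(float(np.median(E[s,2])),4)) for x in(-.235,-.225,-.2,-.15,-.1,-.05,-.01) for s in[(abs(E[:,0]-x)<.005)&(abs(E[:,1]-y0)<.006)] if s.any()])
s=(abs(E[:,1]-.21)<.03)&(E[:,2]>.1);print('keeper',np.median(E[s],0),s.sum())
s=(abs(E[:,0]+.3)<.02)&(abs(E[:,1])<.1);print('bench',np.median(E[s,2]))
print(np.round(c['z_map'][229:244,258:272],3))
c=imaging.read_camera('side');im=c['color'];vv,uu=np.mgrid[100:300,180:420];u=uu.ravel();v=vv.ravel();P=px2w(c,u,v);b,g,r=im[v,u].astype(int).T
E=np.c_[P[:,:2]@ex-H,P[:,:2]@ey-CY,P[:,2]]
s=(r>70)&(g<.4*r)&(b<.4*r)&(abs(E[:,1])<.06)&(abs(E[:,0]+.19)<.05)&(E[:,2]>.135);print('side red',s.sum(),np.round(np.percentile(E[s],[5,50,95],axis=0),4))
E
```

```text
-0.135 [(-0.235, 0.1097), (-0.225, 0.1613), (-0.2, 0.1573), (-0.15, 0.1477), (-0.1, 0.1379), (-0.05, 0.1265), (-0.01, 0.1185)]
-0.08 [(-0.235, 0.1116), (-0.225, 0.1628), (-0.2, 0.1565), (-0.15, 0.1464), (-0.1, 0.1359), (-0.05, 0.1268), (-0.01, 0.1186)]
0.04 [(-0.235, 0.109), (-0.225, 0.1619), (-0.2, 0.1714), (-0.15, 0.1471), (-0.1, 0.1361), (-0.05, 0.1257)]
0.138 [(-0.235, 0.1097), (-0.225, 0.1634), (-0.2, 0.1607), (-0.15, 0.1478), (-0.1, 0.1374), (-0.05, 0.1274)]
keeper [-0.20377321  0.20115596  0.15147523] 304
bench 0.013282948151421614
[[1.387 1.376 1.379 1.386 1.388 1.384 1.384 1.389 1.378 1.38  1.386 1.384
  1.385 1.379]
 [1.384 1.382 1.384 1.385 1.326 1.321 1.319 1.321 1.318 1.321 1.321 1.381
  1.381 1.386]
 [1.382 1.38  1.379 1.379 1.322 1.322 1.314 1.323 1.317 1.318 1.32  1.322
  1.387 1.381]
 [1.376 1.383 1.38  1.38  1.314 1.321 1.321 1.321 1.322 1.323 1.321 1.326
  1.383 1.381]
 [1.378 1.381 1.377 1.374 1.317 1.32  1.319 1.32  1.319 1.316 1.318 1.328
  1.376 1.379]
 [1.373 1.371 1.368 1.32  1.315 1.316 1.318 1.317 1.319 1.32  1.317 1.331
  1.376 1.373]
 [1.371 1.374 1.372 1
[... 175 characters left out ...]
4 1.318 1.315 1.317 1.319 1.318 1.32  1.315 1.316 1.334
  1.369 1.372]
 [1.358 1.359 1.361 1.316 1.318 1.31  1.314 1.317 1.316 1.317 1.324 1.347
  1.373 1.372]
 [1.352 1.35  1.358 1.313 1.317 1.315 1.316 1.317 1.317 1.317 1.32  1.344
  1.376 1.371]
 [1.361 1.353 1.354 1.318 1.317 1.312 1.316 1.312 1.315 1.314 1.324 1.351
  1.356 1.359]
 [1.357 1.356 1.355 1.324 1.327 1.322 1.316 1.32  1.319 1.319 1.328 1.351
  1.358 1.35 ]
 [1.357 1.356 1.354 1.329 1.328 1.331 1.326 1.329 1.328 1.325 1.337 1.358
  1.351 1.35 ]
 [1.367 1.366 1.363 1.338 1.343 1.333 1.334 1.336 1.331 1.336 1.338 1.357
  1.355 1.35 ]]
side red 112 [[-0.2059  0.0162  0.1776]
 [-0.1969  0.0201  0.1975]
 [-0.1861  0.0259  0.2117]]
```

The lid actually sits at about 0.2 rad: its slope is 0.203 and the handle top at 0.212 agrees with that. The handle centre is at ex H-0.189, ey C+0.027. I'll grip the handle across its ±y faces and lower the lid with it.

```bash
python3 -m handwheel '[[-10,40,0,0,0.6],[-20,80,0,0,0.6],[-30,120,0,0,0.6],[-41,160,0,0,0.6],[-51,200,0,0,0.6],[-62,240,0,0,0.6],[-73,284,0,0,0.6],[-73,284,0,0,0.6]]'
python3 -m handwheel '[[0,0,0,0,0.6],[0,0,0,0,0.6]]'
python3 -c "from h import *;st()"
```

```text
clock: 6.9
tcp_pos: [0.5201, 0.0701, 0.2766]
orientation: [-0.002, 0.068, 0.998, 0.001]
wrist_force: [0.6, -0.8, 0.1]
finger_gap: 0.0512
grip_force: 0.0
clock: 7.1
tcp_pos: [0.5192, 0.0644, 0.2779]
orientation: [-0.001, 0.071, 0.997, -0.0]
wrist_force: [-0.3, 0.8, -0.3]
finger_gap: 0.0511
grip_force: 0.0
t7.10 ex 0.5047(H-0.1923) ey 0.1377(C+0.0317) z 0.2779  F ex -0.43 ey 0.72 z -0.26 gap 0.0511 grip 0.0 M [-0.05  0.02  0.02]
```

```bash
python3 -m handwheel '[[-1,-5,20,0,0.6],[-1,-5,45,0,0.6],[-1,-5,60,0,0.6],[-1,-5,75,0,0.6],[-1,-5,85,0,0.6],[-1,-5,91,0,0.6],[-1,-5,91,0,0.6]]'
python3 - <<'E'
from h import *
st()
c=imaging.read_camera('side');cv2.imwrite('pics/s2.png',cv2.resize(c['color'][120:240,220:380],None,fx=5,fy=5,interpolation=cv2.INTER_CUBIC))
E
```

```text
clock: 7.8
tcp_pos: [0.5198, 0.0583, 0.1874]
orientation: [-0.001, 0.072, 0.997, 0.0]
wrist_force: [0.1, -0.7, 1.0]
finger_gap: 0.0515
grip_force: 0.0
t7.80 ex 0.5062(H-0.1908) ey 0.1318(C+0.0258) z 0.1874  F ex 0.17 ey -0.71 z 0.97 gap 0.0515 grip 0.0 M [-0.   -0.03 -0.02]
```

View pics/s2.png

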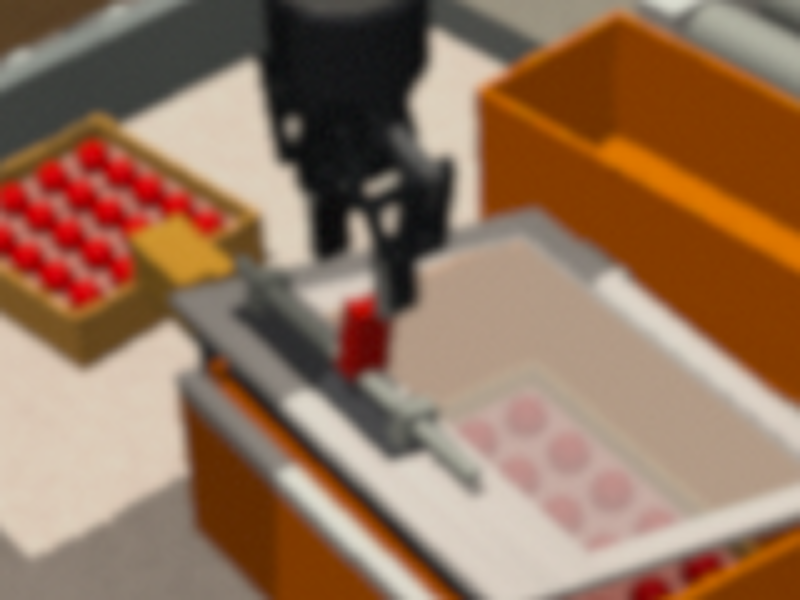

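The picture shows the fingertips at about (330,250) and (400,305), higher than and behind the handle top at (365,300). I'll project the reported TCP to compare.

```bash
cat >> h.py <<'E'
def proj(c,P):
    K=np.array([[c['fx'],0,c['cx']],[0,c['fy'],c['cy']],[0,0,1]]);Rm=R(c).T
    return cv2.projectPoints(np.atleast_2d(np.array(P,float)),cv2.Rodrigues(Rm)[0],-Rm@np.array(c['xyz']),K,np.array([c['k1'],0,0,0.]))[0][:,0]
def w(x,y,z): return np.r_[ex*(H+x)+ey*(CY+y),z]
E
python3 - <<'E'
from h import *
s=st();c=imaging.read_camera('side');t=s['tcp_pos']
f=lambda P:np.round((proj(c,P)-[220,120])*5)
print('tcp',f(t),'tips +-y',f(t+np.r_[ey*.026,0.008]),f(t-np.r_[ey*.026,-.008]),'handle',f(w(-.1886,.027,.2125)))
im=c['color'];vv,uu=np.mgrid[120:240,220:380];u=uu.ravel();v=vv.ravel();P=px2w(c,u,v)
b,g,r=im[v,u].astype(int).T
E=np.c_[P[:,:2]@ex-H,P[:,:2]@ey-CY,P[:,2]]
d=(r<60)&(g<60)&(b<60)&(E[:,2]>.17)&(E[:,2]<.24)&(abs(E[:,0]+.19)<.08)&(abs(E[:,1])<.08)
k=np.argsort(E[d,2])[::8][:12];print(np.round(np.c_[E[d][k],u[d][k],v[d][k]],3))
ct=imaging.read_camera('top');import pickle;pickle.dump((c,ct),open('now.pkl','wb'))
for cc in(c,ct):
  g_=px2w(cc,*[[int(q)] for q in proj(cc,w(-.36,.0,0))[0]]);print('bench z',g_)
E
```

```text
t7.85 ex 0.5067(H-0.1903) ey 0.1320(C+0.0260) z 0.1881  F ex 0.10 ey -0.47 z 1.13 gap 0.0513 grip 0.0 M [-0.02  0.06  0.02]
tcp [[367. 336.]] tips +-y [[337. 298.]] [[395. 349.]] handle [[366. 295.]]
[[-1.91e-01  5.50e-02  2.24e-01  2.86e+02  1.70e+02]
 [-1.95e-01  5.60e-02  2.32e-01  2.84e+02  1.68e+02]
 [-1.92e-01  5.30e-02  2.35e-01  2.86e+02  1.67e+02]
 [-1.89e-01  5.20e-02  2.37e-01  2.87e+02  1.66e+02]
 [-1.98e-01 -1.00e-02  2.39e-01  2.98e+02  1.79e+02]]
bench z [[ 0.34976305  0.06200913 -0.00261709]]
bench z [[0.34056434 0.00812537 0.72249461]]
```

The two cameras and the failed press agree: the real fingertips are about 33 mm above the reported TCP, and the lateral position is right. I'll allow for that by going 28 mm lower and looking again.

```bash
python3 -c "from h import *;print(env.grip_point_offset,[a for a in dir(env) if a[0]!='_'])"
python3 -m handwheel '[[0,1,7,0,0.6],[0,1,14,0,0.6],[0,1,21,0,0.6],[0,1,28,0,0.6],[0,1,28,0,0.6]]'
python3 - <<'E'
from h import *
st()
c=imaging.read_camera('side');cv2.imwrite('pics/s3.png',cv2.resize(c['color'][120:240,220:380],None,fx=5,fy=5,interpolation=cv2.INTER_CUBIC))
E
```

```text
0.0187 ['MotionError', 'grip_point_offset']
clock: 8.45
tcp_pos: [0.5196, 0.0599, 0.1585]
orientation: [-0.001, 0.072, 0.997, 0.0]
wrist_force: [0.1, 0.2, 0.3]
finger_gap: 0.0511
grip_force: 0.0
t8.45 ex 0.5057(H-0.1913) ey 0.1334(C+0.0274) z 0.1585  F ex 0.04 ey 0.26 z 0.27 gap 0.0511 grip 0.0 M [ 0.03 -0.04  0.03]
```

View pics/s3.png

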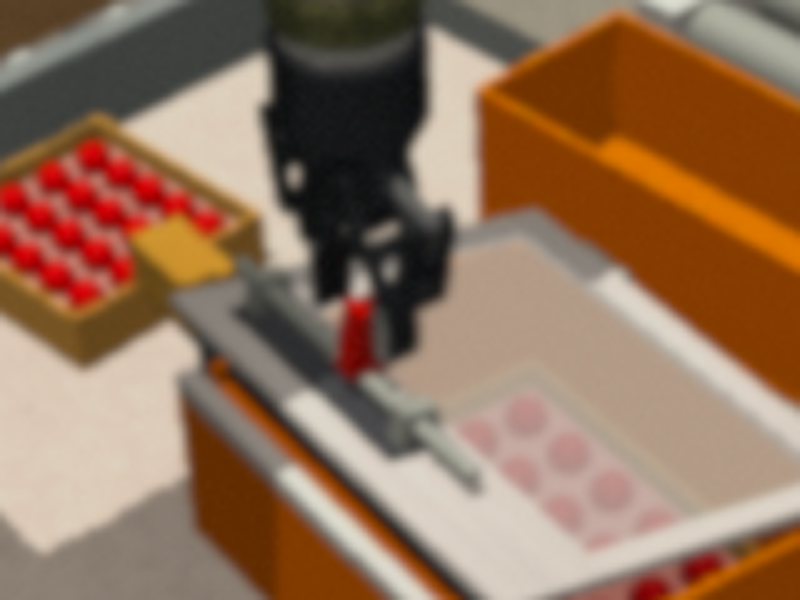

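The fingers now straddle the red handle: tips at about (330,295) and (400,350), handle top at (360,300). Time to close.

```bash
python3 -m handwheel '[[0,0,0,0,0.4],[0,0,0,0,0.2],[0,0,0,0,0.1],[0,0,0,0,0.05],[0,0,0,0,0.05],[0,0,0,0,0.05]]' 40
python3 -c "from h import *;st()"
```

```text
clock: 9.1
tcp_pos: [0.5207, 0.0598, 0.1602]
orientation: [0.0, 0.072, 0.997, -0.0]
wrist_force: [-0.5, -1.0, 1.4]
finger_gap: 0.0151
grip_force: 43.9
t9.10 ex 0.5068(H-0.1902) ey 0.1333(C+0.0273) z 0.1602  F ex -0.32 ey -1.03 z 1.42 gap 0.0151 grip 43.9 M [-0.2   0.01 -0.01]
```

```bash
python3 -m handwheel '[[2,0,4,0,0.05],[4,0,8,0,0.05],[5,0,12,0,0.05],[7,0,16,0,0.05],[8,0,20,0,0.05],[10,0,24,0,0.05],[11,0,27,0,0.05],[11,0,27,0,0.05]]'
python3 -c "from h import *;st()"
python3 -m handwheel '[[1,0,1,0,0.05],[1,0,2,0,0.05],[1,0,3,0,0.05],[2,0,4,0,0.05],[2,0,5,0,0.05],[2,0,6,0,0.05],[2,0,6,0,0.05]]'
python3 -c "from h import *;st()"
```

```text
clock: 9.9
tcp_pos: [0.5096, 0.0614, 0.1324]
orientation: [-0.0, 0.072, 0.997, -0.0]
wrist_force: [0.4, -1.4, -1.7]
finger_gap: 0.0148
grip_force: 44.0
t9.90 ex 0.4957(H-0.2013) ey 0.1334(C+0.0274) z 0.1324  F ex 0.64 ey -1.37 z -1.70 gap 0.0148 grip 44.0 M [-0.36 -0.65 -0.06]
clock: 10.6
tcp_pos: [0.5083, 0.0616, 0.1277]
orientation: [0.001, 0.072, 0.997, -0.0]
wrist_force: [1.6, -1.9, 6.7]
finger_gap: 0.0152
grip_force: 45.0
t10.60 ex 0.4943(H-0.2027) ey 0.1334(C+0.0274) z 0.1277  F ex 1.86 ey -1.70 z 6.67 gap 0.0152 grip 45.0 M [-0.48 -0.68 -0.05]
```

```bash
python3 -m handwheel '[[0,0,1,0,0.05],[0,0,2,0,0.05],[1,0,3,0,0.05],[1,0,4,0,0.05],[1,0,4,0,0.05],[1,0,4,0,0.05]]'
python3 -c "from h import *;st()"
python3 -m handwheel '[[0,0,1,0,0.05],[0,0,2,0,0.05],[0,0,2,0,0.05],[0,0,2,0,0.05]]'
python3 -c "from h import *;st()"
```

```text
clock: 11.2
tcp_pos: [0.5074, 0.0617, 0.1242]
orientation: [0.001, 0.072, 0.997, -0.0]
wrist_force: [0.5, -2.9, 10.5]
finger_gap: 0.015
grip_force: 45.7
t11.20 ex 0.4934(H-0.2036) ey 0.1334(C+0.0274) z 0.1242  F ex 0.95 ey -2.77 z 10.54 gap 0.0150 grip 45.7 M [-0.49 -0.32 -0.03]
clock: 11.6
tcp_pos: [0.507, 0.0618, 0.1225]
orientation: [0.001, 0.072, 0.997, -0.0]
wrist_force: [-1.7, -2.3, 12.0]
finger_gap: 0.0146
grip_force: 46.1
t11.60 ex 0.4930(H-0.2040) ey 0.1334(C+0.0274) z 0.1225  F ex -1.40 ey -2.51 z 11.97 gap 0.0146 grip 46.1 M [-0.46 -0.01 -0.04]
```

```bash
for i in 1 ; do python3 -m handwheel '[[0,0,1,0,0.05],[0,0,1,0,0.05],[0,0,1,0,0.05]]'; python3 -c "from h import *;st()"; done
python3 -m handwheel '[[0,0,1,0,0.05],[0,0,1,0,0.05],[0,0,1,0,0.05]]'
python3 -c "from h import *;st()"
```

```text
clock: 11.9
tcp_pos: [0.5068, 0.0619, 0.1216]
orientation: [0.001, 0.072, 0.997, -0.0]
wrist_force: [-2.1, -1.1, 14.0]
finger_gap: 0.015
grip_force: 46.3
t11.90 ex 0.4928(H-0.2042) ey 0.1334(C+0.0274) z 0.1216  F ex -1.93 ey -1.40 z 13.96 gap 0.0150 grip 46.3 M [-0.44  0.05 -0.04]
clock: 12.2
tcp_pos: [0.5067, 0.0619, 0.1211]
orientation: [0.001, 0.072, 0.997, -0.0]
wrist_force: [-3.7, -1.8, 17.8]
finger_gap: 0.0148
grip_force: 46.8
t12.20 ex 0.4927(H-0.2043) ey 0.1334(C+0.0274) z 0.1211  F ex -3.43 ey -2.32 z 17.83 gap 0.0148 grip 46.8 M [-0.42  0.47 -0.03]
```

The rise to 17.8 N shows the lid is lightly on the rim. I'll slide the bolt towards the keeper now.

```bash
python3 -m handwheel '[[0,1,0,0,0.05],[0,3,0,0,0.05],[0,5,0,0,0.05],[0,7,0,0,0.05],[0,9,0,0,0.05],[0,10,0,0,0.05],[0,10,0,0,0.05]]'
python3 -c "from h import *;st()"
python3 -m handwheel '[[0,1,0,0,0.05],[0,2,0,0,0.05],[0,2,0,0,0.05]]'
python3 -c "from h import *;st()"
python3 -m handwheel '[[0,1,0,0,0.05],[0,2,0,0,0.05],[0,2,0,0,0.05]]'
python3 -c "from h import *;st()"
```

```text
clock: 12.9
tcp_pos: [0.5082, 0.072, 0.1212]
orientation: [0.001, 0.072, 0.997, 0.0]
wrist_force: [-5.0, -1.3, 17.8]
finger_gap: 0.0149
grip_force: 46.8
t12.90 ex 0.4928(H-0.2042) ey 0.1437(C+0.0377) z 0.1212  F ex -4.76 ey -1.96 z 17.79 gap 0.0149 grip 46.8 M [-0.35  0.45 -0.06]
clock: 13.2
tcp_pos: [0.5085, 0.0739, 0.1211]
orientation: [0.001, 0.072, 0.997, 0.0]
wrist_force: [-3.7, -1.3, 18.0]
finger_gap: 0.0149
grip_force: 46.8
t13.20 ex 0.4927(H-0.2043) ey 0.1456(C+0.0396) z 0.1211  F ex -3.51 ey -1.81 z 18.03 gap 0.0149 grip 46.8 M [-0.33  0.53 -0.06]
clock: 13.5
tcp_pos: [0.5088, 0.0759, 0.1212]
orientation: [0.001, 0.072, 0.997, 0.0]
wrist_force: [-4.2, -1.1, 17.1]
finger_gap: 0.0147
grip_force: 46.8
t13.50 ex 0.4928(H-0.2042) ey 0.1476(C+0.0416) z 0.1212  F ex -3.99 ey -1.70 z 17.08 gap 0.0147 grip 46.8 M [-0.41  0.5  -0.07]
```

```bash
cat > g.py <<'E'
from h import *
import sys
s=st();f=s['wrist_force'];sys.exit(int(f[:2]@ey<-float(sys.argv[1]) or f[2]>22))
E
M(){ tail -0; python3 g.py 6; }
python3 -m handwheel '[[0,1,0,0,0.05],[0,2,0,0,0.05],[0,2,0,0,0.05]]' >/dev/null && python3 g.py 6 &&
python3 -m handwheel '[[0,1,0,0,0.05],[0,2,0,0,0.05],[0,2,0,0,0.05]]' >/dev/null && python3 g.py 6 &&
python3 -m handwheel '[[0,1,0,0,0.05],[0,2,0,0,0.05],[0,2,0,0,0.05]]' >/dev/null && python3 g.py 6 &&
python3 -m handwheel '[[0,1,0,0,0.05],[0,2,0,0,0.05],[0,2,0,0,0.05]]' >/dev/null && python3 g.py 6 &&
python3 -m handwheel '[[0,1,0,0,0.05],[0,2,0,0,0.05],[0,2,0,0,0.05]]' >/dev/null && python3 g.py 6
```

```text
t13.80 ex 0.4928(H-0.2042) ey 0.1496(C+0.0436) z 0.1212  F ex -4.13 ey -2.34 z 17.15 gap 0.0150 grip 46.8 M [-0.41  0.46 -0.05]
t14.10 ex 0.4927(H-0.2043) ey 0.1516(C+0.0456) z 0.1211  F ex -3.49 ey -2.08 z 17.46 gap 0.0148 grip 46.8 M [-0.41  0.47 -0.05]
t14.40 ex 0.4927(H-0.2043) ey 0.1536(C+0.0476) z 0.1212  F ex -3.77 ey -2.04 z 16.55 gap 0.0151 grip 46.8 M [-0.39  0.45 -0.02]
t14.70 ex 0.4928(H-0.2042) ey 0.1556(C+0.0496) z 0.1212  F ex -2.94 ey -1.10 z 18.10 gap 0.0152 grip 46.8 M [-0.41  0.45 -0.04]
t15.00 ex 0.4928(H-0.2042) ey 0.1576(C+0.0516) z 0.1212  F ex -4.05 ey -2.26 z 18.14 gap 0.0149 grip 46.8 M [-0.44  0.44 -0.03]
```

```bash

python3 -m handwheel '[[0,1,0,0,0.05],[0,2,0,0,0.05],[0,2,0,0,0.05]]' >/dev/null && python3 g.py 4.5 &&
python3 -m handwheel '[[0,1,0,0,0.05],[0,2,0,0,0.05],[0,2,0,0,0.05]]' >/dev/null && python3 g.py 4.5 &&
python3 -m handwheel '[[0,1,0,0,0.05],[0,2,0,0,0.05],[0,2,0,0,0.05]]' >/dev/null && python3 g.py 4.5 &&
python3 -m handwheel '[[0,1,0,0,0.05],[0,2,0,0,0.05],[0,2,0,0,0.05]]' >/dev/null && python3 g.py 4.5 &&
python3 -m handwheel '[[0,1,0,0,0.05],[0,2,0,0,0.05],[0,2,0,0,0.05]]' >/dev/null && python3 g.py 4.5 &&
python3 -m handwheel '[[0,1,0,0,0.05],[0,2,0,0,0.05],[0,2,0,0,0.05]]' >/dev/null && python3 g.py 4.5
```

```text
t15.30 ex 0.4928(H-0.2042) ey 0.1596(C+0.0536) z 0.1212  F ex -3.47 ey -2.65 z 17.16 gap 0.0150 grip 46.8 M [-0.4   0.43 -0.01]
t15.60 ex 0.4928(H-0.2042) ey 0.1616(C+0.0556) z 0.1212  F ex -3.38 ey -1.97 z 17.63 gap 0.0149 grip 46.8 M [-0.45  0.49 -0.04]
t15.90 ex 0.4928(H-0.2042) ey 0.1636(C+0.0576) z 0.1212  F ex -4.44 ey -2.34 z 17.38 gap 0.0150 grip 46.7 M [-0.39  0.34 -0.08]
t16.20 ex 0.4928(H-0.2042) ey 0.1656(C+0.0596) z 0.1212  F ex -3.27 ey -2.00 z 17.13 gap 0.0149 grip 46.7 M [-0.39  0.44 -0.05]
t16.50 ex 0.4928(H-0.2042) ey 0.1670(C+0.0610) z 0.1212  F ex -3.85 ey -3.73 z 17.40 gap 0.0149 grip 46.8 M [-0.78  0.45 -0.02]
t16.80 ex 0.4928(H-0.2042) ey 0.1682(C+0.0622) z 0.1212  F ex -2.86 ey -6.83 z 17.55 gap 0.0149 grip 46.8 M [-1.37  0.55 -0.03]
```

The buffer is felt from about C+0.0605. I'll push slightly more, then ease off the downward load so the keeper takes the lid, and release.

```bash

python3 -m handwheel '[[0,0.5,0,0,0.05],[0,1,0,0,0.05],[0,1,0,0,0.05],[0,1,0,0,0.05]]' >/dev/null; python3 g.py 11 &&
python3 -m handwheel '[[0,0,-1,0,0.05],[0,0,-2,0,0.05],[0,0,-3,0,0.05],[0,0,-3,0,0.05]]' >/dev/null; python3 g.py 11
```

```text
t17.20 ex 0.4928(H-0.2042) ey 0.1686(C+0.0626) z 0.1212  F ex -3.99 ey -8.48 z 18.03 gap 0.0148 grip 46.9 M [-1.62  0.61 -0.03]
t17.60 ex 0.4930(H-0.2040) ey 0.1687(C+0.0627) z 0.1226  F ex 1.10 ey -8.34 z 8.10 gap 0.0144 grip 45.5 M [-1.53 -0.21  0.01]
```

```bash

python3 -m handwheel '[[0,0,-0.5,0,0.05],[0,0,-1,0,0.05],[0,0,-1.5,0,0.05],[0,0,-1.5,0,0.05]]' >/dev/null; python3 g.py 11
python3 -m handwheel '[[0,0,0,0,0.1],[0,0,0,0,0.3],[0,0,0,0,0.5],[0,0,0,0,0.6],[0,0,0,0,0.6],[0,0,0,0,0.6]]' 20 >/dev/null; python3 g.py 11
python3 -m handwheel '[[0,0,-10,0,0.6],[0,0,-20,0,0.6],[0,0,-40,0,0.6],[0,0,-80,0,0.6],[0,0,-120,0,0.6],[40,-60,-150,0,0.6],[80,-100,-150,0,0.6],[80,-140,-150,0,0.6]]'
python3 - <<'E'
from h import *
st()
c=imaging.read_camera('top');im=c['color'];cv2.imwrite('pics/top3.png',cv2.resize(im[170:300,170:370],None,fx=4,fy=4,interpolation=cv2.INTER_CUBIC))
vv,uu=np.mgrid[170:290,180:360];u=uu.ravel();v=vv.ravel();P=px2w(c,u,v);b,g,r=im[v,u].astype(int).T
E=np.c_[P[:,:2]@ex-H,P[:,:2]@ey-CY,P[:,2]]
for y0 in(-.135,.04,.138):
  print(y0,[(x,round(float(np.median(E[s,2])),4)) for x in(-.23,-.225,-.15,-.1,-.05) for s in[(abs(E[:,0]-x)<.005)&(abs(E[:,1]-y0)<.006)] if s.any()])
m=(r>70)&(g<.35*r)&(b<.35*r)&(P[:,2]>.15);print('red',m.sum(),np.median(E[m],0))
E
```

```text
t18.00 ex 0.4931(H-0.2039) ey 0.1687(C+0.0627) z 0.1236  F ex 2.90 ey -6.98 z 4.09 gap 0.0148 grip 45.0 M [-1.53 -0.49 -0.01]
t18.60 ex 0.4923(H-0.2047) ey 0.1706(C+0.0646) z 0.1232  F ex 1.09 ey -0.31 z -0.39 gap 0.0513 grip 0.0 M [ 0.01  0.   -0.  ]
clock: 19.4
tcp_pos: [0.4196, -0.0124, 0.2749]
orientation: [0.002, 0.07, 0.998, -0.0]
wrist_force: [2.0, -1.3, 0.0]
finger_gap: 0.0511
grip_force: 0.0
t19.40 ex 0.4171(H-0.2799) ey 0.0475(C-0.0585) z 0.2749  F ex 2.19 ey -1.00 z 0.05 gap 0.0511 grip 0.0 M [-0.16 -0.06 -0.  ]
-0.135 [(-0.23, 0.1193), (-0.225, 0.1202), (-0.15, 0.1184), (-0.1, 0.1179), (-0.05, 0.1167)]
0.04 [(-0.1, 0.1168), (-0.05, 0.1156)]
0.138 [(-0.23, 0.1205), (-0.225, 0.1203), (-0.15, 0.1196), (-0.1, 0.1194), (-0.05, 0.1199)]
red 0 [nan nan nan]
  return _methods._mean(a, axis=axis, dtype=dtype,
  ret = um.true_divide(
```

View pics/top3.png

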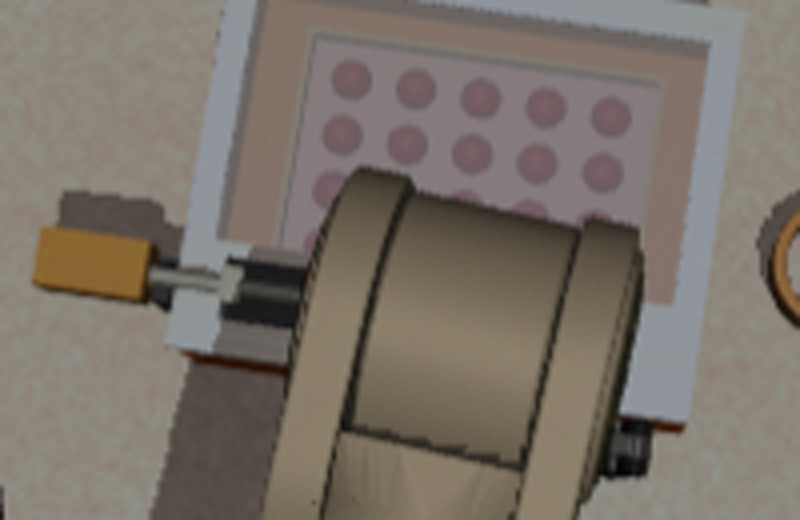

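The lid is flat and the rod runs into the keeper at (155,275). I'll move clear and check the handle hasn't sprung back.

```bash
python3 -m handwheel '[[20,-40,-10,0,0.6],[40,-80,-20,0,0.6],[40,-120,-20,0,0.6],[40,-160,-20,0,0.6],[40,-200,-20,0,0.6],[40,-200,-20,0,0.6],[40,-200,-20,0,0.6]]'
python3 - <<'E'
from h import *
for n in('top','side'):
  c=imaging.read_camera(n);im=c['color'];vv,uu=np.mgrid[100:300,180:420];u=uu.ravel();v=vv.ravel();P=px2w(c,u,v);b,g,r=im[v,u].astype(int).T
  E=np.c_[P[:,:2]@ex-H,P[:,:2]@ey-CY,P[:,2]]
  m=(r>70)&(g<.4*r)&(b<.4*r)&(P[:,2]>.145)&(abs(E[:,1])<.12)&(abs(E[:,0]+.2)<.05);print(n,m.sum(),np.round(np.percentile(E[m],[5,50,95],axis=0),4))
  s=(abs(E[:,0]+.2265)<.006)&(abs(E[:,1])<.14);print('front',np.median(E[s,2]))
E
```

```text
clock: 20.15
tcp_pos: [0.3524, -0.2053, 0.293]
orientation: [0.0, 0.073, 0.997, 0.0]
wrist_force: [0.0, -0.6, 0.4]
finger_gap: 0.0511
grip_force: 0.0
top 72 [[-0.2141  0.0565  0.1702]
 [-0.2045  0.0631  0.1758]
 [-0.1943  0.0696  0.1799]]
front 0.12002353879615812
side 85 [[-0.217   0.0526  0.1473]
 [-0.2077  0.0555  0.1637]
 [-0.1982  0.0616  0.1758]]
front 0.11887824414826742
```

```bash
python3 -c "from h import *;print(workorder.hand_in())"
```

```text
the job is handed in; nothing more can be done
None
```

The lid is closed and bolted, and the job is handed in: the bolt tip pressed about 2 mm into the buffer (estimated from force and travel), and after I let go the cameras showed the handle had stayed put.

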